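# Zero the doctor blade on the bench film coater and set its gap by clicks

### The job

Set the film coater's doctor blade to a gap of 0.125 mm: turn the knurled dial clockwise, as seen from above, until it stops because the blade touches the glass, without forcing it, then turn it back exactly five clicks and let go. Then lock the setting by swinging the black clamp lever clockwise to its end, and leave the beaker, vial and frame applicator in front of the coater where they are.

Things in the scene. Friction and masses are not known exactly. Their poses are not given: they have to be found in the camera images.
- coater: Bench film coater, fixed to the worktop: white base 220 (x) x 190 (y) x 46 mm high with a glass bed on top and an aluminium bridge (34 mm deep, 190 mm wide, top 118 mm above the worktop) across it. Origin: centre of its underside on the worktop. Its own -x is its front (towards the robot, with rocker switch and display), +y its left, z up.
- dial_grip (a point): On the vertical axis of the dial at half height of its knurling, 171 mm above the worktop, 50 mm in front of the coater's centre; fixed, does not turn. Dial: black knurled upright drum, 40 mm across, knurled from 152 to 190 mm height, above a 47 mm flange with 24 white ticks (148 to 152) and a 49 mm steel barrel. Grip it from above at any yaw. Clockwise seen from above lowers the blade.
- dial_top (a point): Centre of the dial's silver top, 190 mm high; fixed, does not turn. The dial has 24 equal clicks a turn, 0.262 rad each, and no number or zero mark. It takes up to about 0.19 N m to leave a rest; past half-way it snaps on into the next. It starts in a rest 2 to 5 clicks above zero. Zero is the rest in which the blade touches the glass. Let go, the dial stays in its rest.
- head_rim (a point): On the front of the steel barrel below the dial, 24.5 mm from the dial's axis, 132 mm above the worktop. The barrel with the dial sits in a springy seat that twists under load about the dial's axis by 1 rad per 6 N m and springs back; twisted by over 0.09 rad (0.54 N m on the dial, 2.2 mm at this point) the dial counts as forced, either way round.
- blade_edge (a point): Middle of the lower edge of the doctor blade, an upright steel blade 126 mm wide on the front of the bridge. Rises by 0.025 mm a click, far too little to see or to show in its measured position. The dial runs into a hard stop (blade on glass) 0.02 rad below the zero rest.
- glass_face (a point): On the top face of the clear glass bed right below blade_edge, 54 mm above the worktop. The height of blade_edge over it is the gap (0 = touching). When the dial is turned back from the stop it first comes to the zero rest, which is no click; click one is the next rest, 0.262 rad on.
- lever_pivot (a point): On the vertical axis of the clamp lever, 68 mm right of the dial's axis (coater's -y), 150 mm above the worktop; fixed to the coater. The lever: a black bar 12 mm thick rising from a dark hub (23 mm across, top at 145 mm height) to a 17 mm ball at 55 mm from the axis; 40 mm from the axis the bar's centre is at 150 mm height. The bridge below it is 118 mm high.
- lever_tip (a point): Centre of the ball at the end of the clamp lever, 55 mm from the lever's axis and 154 mm above the worktop.
- lock_lever (a joint): Angle of the clamp lever in rad: 0 = open, lever points to the coater's right (-y, along the bridge); grows as it swings clockwise seen from above towards the coater's front (-x); 1.3 = its end, clamped. Starts at 0 to 0.22, with the dial free; from about 0.4 on it brakes the dial. Stays where it is left; takes 0.11 to 0.2 N m, 3 to 5 N at 40 mm.
- beaker_mid (a point): Centre of a small open glass beaker, 68 mm in diameter, 72 mm high, standing in front of the coater. Bystander.
- vial_mid (a point): Centre of an orange-brown sample vial with white cap, 25 mm in diameter, 67 mm high, standing in front of the coater. Bystander.
- frame_mid (a point): Centre of a steel frame film applicator, 50 x 84 x 22 mm, lying flat in front of the coater, to its right. Bystander.
There are look-alikes about, which are no part of the job. Leave any red or yellow look-alike of the part that bears beaker_mid alone.

How it is judged:
By the outcome, as a careful person would: the job done as asked, in the order asked, and still so for the second after the job is handed in, with the robot touching nothing.
It also fails if it takes over 72 s, if anything falls off the work surface, if the arm or the gripper's body presses on something with over 40 N, if the wrist force passes 120 N, or if a joint passes its speed limit or range.

### The arm

A 6-joint arm with a two-finger parallel gripper is mounted at the origin on a cart in front of the work surface, level with it; the furniture and walls round the work are solid. World frame = base frame: x ahead of the robot, y to its left, z up, the work surface at z = 0. Lengths are in m, angles in rad, forces in N, time in s.
With the tool pointing down it reaches from about 0.275 to 0.75 m from the base axis. Payload 10.2 kg.
Tool frame: the origin (TCP) lies midway between the tips of the shut fingers; the grasp point (between the pads) lies 19 mm behind it; z points along the fingers, y is the line along which they close (so a half turn about z gives the same grasp; the last joint's range is limited). The gripper opens to 88 mm and grips with 3 to 60 N. Pads are 18 mm wide; open, the fingers measure 123 mm over their backs; the gripper's body (75 mm by 187 mm) begins 45 mm behind the grasp point.
Start: joints at [1.013, 0.313, 1.498, -0, 1.331, -0.223], TCP at [0.173, 0.496, 0.205] pointing down, gripper open.
Joint ranges: [-2.94, 2.94], [-0.97, 2.17], [0.19, 2.56], [-1.23, 4.37], [0.02, 3.11], [-2.88, 2.88]. Speed limits (rad/s): [2.39, 2.39, 3.01, 3.14, 3.14, 3.14].

### API

Orientations are given as a 3x3 rotation matrix whose columns are the frame's x, y, z axes.
In Python, from bench import get_state, capture, camera_model, sign_off gives the robot as it stands.
- The arm moves only by the tool arm_command, never from a script. Its argument "commands" is one flat list of numbers, 7 for each row, row after row: the turn, a rotation vector about the tool's x, y, z in rad, then the shift along the tool's x, y, z in cm, then the finger opening in cm, from 0 to 8.81. A call has exactly 5 rows; each row is the pose to reach, as a shift and turn from the pose commanded when the call began, along the tool's axes at that moment; what a row does not reach only later rows make up. A row lasts 1/8 s, in which the tool goes at most 62.5 mm and 10.7 degrees, less where a joint would pass 70% of its speed; a pose out of reach is approached as far as the arm can. A call with a gripper value outside its range is refused whole. The fingers move at their own pace and stop on an object; "force" is the grip in N (left out, the last holds). Time passes only in rows, so rows that repeat a pose let the fingers close, or fill a call up. It gives the time, the measured TCP pose, the force, the opening and the grip force at its end, in the units of the state.
- get_state(): the state, without advancing time (a new reading comes with each control period).
- capture(name): name is "side" or "top" or "wrist"; returns (picture, depth): 480x640x3 uint8, red, green, blue; 480x640 float32, m along the optical axis (not along the pixel's ray), 0 where there is no reading.
- camera_model(name): a dict with "fx", "fy", "cx", "cy" (pixels), "dist" ([k1, k2, p1, p2, k3] as OpenCV has them; the pictures are not rectified), "R" (3x3) and "t" (3): a world point X has camera coordinates R X + t. Camera axes: x right, y down, z forward; pixel columns grow to the right and rows downward; lengths in m; the calibration is good to about 2 mm. A picture is of the moment at which its call begins: read the wrist's pose just before it. camera_model takes no time and is no camera call; for the wrist camera it gives the pose at the moment of the call.
- sign_off(): hands the job in; it is judged then, once.
The state is a dict: "time_s": time; "q": joint angles; "joint_velocities": joint speeds; "tau": joint torques, N m; "eef_pos": TCP position; "eef_rot": TCP orientation; "contact_force": force on the tool from outside, world axes, zero at the start; "ft_torque": the same for the moment, N m; "width": opening from 0.0 (shut) to 1.0 (fully open); "gripper_force": force on a finger pad.
Only numpy, scipy, OpenCV 4.12 (cv2) and the standard library are available. Lean on these libraries where they do the work, as an engineer would, in place of code of your own. Each camera call takes 0.05 s, during which the arm holds its last target. There are 200 camera calls.

## Working session

There is one attempt and no reset: what is moved stays moved. The work goes in short steps, Python scripts to look and compute and a tool call to move; the robot and the scene stay as the last step left them, time stands still between calls to the robot, and variables do not carry over. Pictures are saved under pics/ and viewed, at most 10 in all, crops included, and the job is handed in when it is done.

Besides the shell and the picture viewer there is one more tool, called as name(argument=value, ...) on one line, values as JSON. arm_command: Moves the arm, as the interface text tells. Its arguments: {"type":"object","properties":{"commands":{"type":"array","items":{"type":"number"}},"force":{"type":"number"}},"required":["commands"]}

```bash
mkdir -p pics; ls; python3 - <<'E'
from bench import *
import cv2,numpy as np
s=get_state();print({k:np.round(v,3).tolist() for k,v in s.items()})
ims=[]
for n in("side","top"):
    p,d=capture(n);m=camera_model(n);np.savez(f"pics/{n}0.npz",p=p,d=d)
    print(n,{k:np.round(v,3).tolist() for k,v in m.items()})
    cv2.imwrite(f"pics/{n}0.png",p[:,:,::-1])
E
```

```text
pics
{'time_s': 0.0, 'q': [1.013, 0.313, 1.498, -0.0, 1.331, -0.223], 'joint_velocities': [-0.002, -0.001, -0.001, 0.001, 0.002, -0.001], 'tau': [-0.0, -40.221, -25.227, 0.069, 0.035, -0.0], 'eef_pos': [0.172, 0.496, 0.205], 'eef_rot': [[-0.944, 0.329, -0.001], [0.329, 0.944, -0.001], [0.0, -0.001, -1.0]], 'contact_force': [0.037, -0.316, -0.145], 'ft_torque': [-0.021, -0.032, -0.027], 'gripper_force': 0.0, 'width': 1.0}
side {'fx': 450.579, 'fy': 450.579, 'cx': 321.548, 'cy': 239.013, 'dist': [0.025, 0.0, 0.0, 0.0, 0.0], 'R': [[0.787, -0.616, -0.019], [-0.32, -0.382, -0.867], [0.527, 0.689, -0.497]], 't': [-0.469, 0.301, 0.63]}
top {'fx': 439.741, 'fy': 439.741, 'cx': 320.515, 'cy': 241.132, 'dist': [0.006, 0.0, 0.0, 0.0, 0.0], 'R': [[0.01, -0.999, -0.035], [-0.999, -0.008, -0.052], [0.052, 0.035, -0.998]], 't': [-0.003, 0.541, 0.968]}
```

View pics/top0.png

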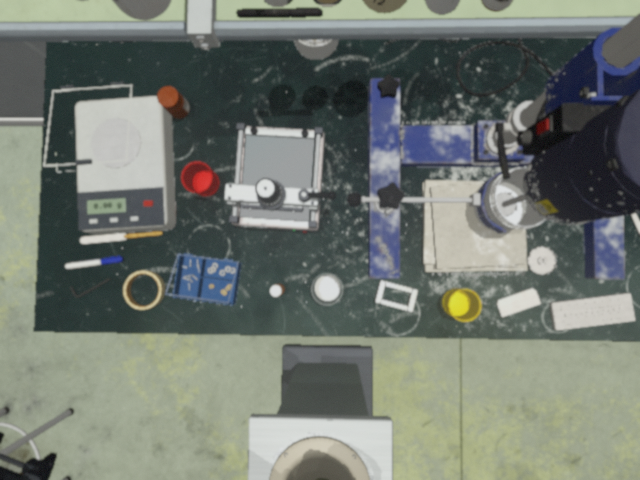

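View pics/side0.png

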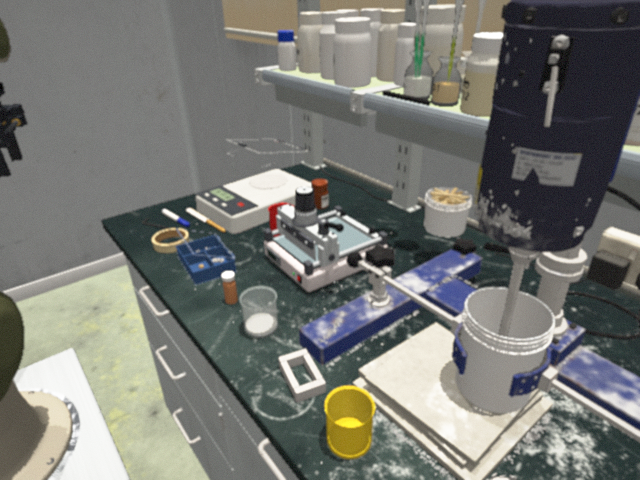

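The top picture shows the coater at about (278,180), with the dial at (267,187), the lever to its right near (305-335,196), the clear beaker at (327,289), the vial at (276,290) and the frame at (397,296). The red beaker at (200,180) and the yellow one at (461,305) are look-alikes; the clear one is the bystander. The side view agrees. Next I'll enlarge the coater and measure it.

```bash
cat >h.py <<'E'
import numpy as np,cv2
from bench import *
def cloud(d,m):
    K=np.array([[m['fx'],0,m['cx']],[0,m['fy'],m['cy']],[0,0,1]])
    v,u=np.mgrid[:480,:640]
    n=cv2.undistortPoints(np.stack([u,v],-1).reshape(-1,1,2).astype(float),K,np.array(m['dist'])).reshape(480,640,2)
    c=np.dstack([n*d[...,None],d])
    return (c-m['t'])@np.array(m['R'])   # R^T (c-t)
def proj(X,m):
    K=np.array([[m['fx'],0,m['cx']],[0,m['fy'],m['cy']],[0,0,1]])
    return cv2.projectPoints(np.atleast_2d(X).astype(float),cv2.Rodrigues(np.array(m['R']))[0],np.array(m['t']),K,np.array(m['dist']))[0].reshape(-1,2)
E
python3 - <<'E'
from h import *
z=np.load('pics/top0.npz');m=camera_model('top');W=cloud(z['d'],m)
roi=np.zeros((480,640),bool);roi[100:250,210:420]=1
W[z['d']==0]=np.nan
def st(lo,hi,a=(210,345)):
    k=roi&(W[...,2]>lo)&(W[...,2]<hi);k[:,:a[0]]=0;k[:,a[1]:]=0
    P=W[k];print(lo,hi,len(P),P.mean(0).round(4),P.min(0).round(3),P.max(0).round(3))
    return P
P=st(.18,.2);P=st(.11,.125);r=cv2.minAreaRect(P[:,:2].astype(np.float32));print(r)
P=st(.04,.06);print(cv2.minAreaRect(P[:,:2].astype(np.float32)))
P=st(.135,.17,(290,345));P=st(.06,.4,(345,420))
for u in range(300,372,4):print(u,[ (round(float(W[v,u,2]),3)) for v in range(188,208,2)])
S=np.load('pics/side0.npz')['p'][170:300,250:400];T=z['p'][110:250,220:420]
o=np.zeros((600,800,3),np.uint8);o[:]=0
o[:560,:800]=cv2.resize(T,(800,560),interpolation=cv2.INTER_CUBIC);cv2.imwrite('pics/c1.png',o[:,:,::-1])
cv2.imwrite('pics/c2.png',cv2.resize(S,(690,598),interpolation=cv2.INTER_CUBIC)[:,:,::-1])
E
```

```text
0.18 0.2 376 [0.6285 0.0987 0.1895] [0.61 0.08 0.18] [0.649 0.12  0.194]
0.11 0.125 1085 [0.6272 0.1083 0.1177] [0.6   0.004 0.11 ] [0.659 0.194 0.125]
((0.6291321516036987, 0.09892076253890991), (0.05858507752418518, 0.1896478235721588), 4.821353912353516)
0.04 0.06 5123 [0.6826 0.0946 0.0516] [ 0.566 -0.002  0.04 ] [0.792 0.246 0.06 ]
((0.6795607209205627, 0.12299688160419464), (0.24318842589855194, 0.22008562088012695), 87.2262954711914)
0.135 0.17 276 [0.6236 0.009  0.1501] [ 0.615 -0.03   0.137] [0.636 0.042 0.163]
0.06 0.4 874 [ 0.6211 -0.1225  0.1331] [ 0.597 -0.201  0.061] [ 0.65  -0.054  0.155]
300 [0.054, 0.143, 0.143, 0.145, 0.147, 0.145, 0.127, 0.118, 0.117, 0.098]
304 [0.054, 0.145, 0.145, 0.145, 0.146, 0.144, 0.145, 0.123, 0.117, 0.103]
308 [0.051, 0.118, 0.144, 0.142, 0.147, 0.142, 0.125, 0.117, 0.117, 0.104]
312 [0.097, 0.12, 0.146, 0.148, 0.149, 0.119, 0.12, 0.119, 0.12, 0.108]
316 [0.065, 0.115, 0.15, 0.154, 0.153, 0.117, 0.118, 0.118, 0.117, 0.11]
320 [0.041, 0.043, 0.031, 0.151, 0.155, 0.146, 0.001, -0.001, 0.001, -0.0]
324 [0.001, 0.002, -0.001, 0.156, 0.153, 0.1
[... 155 characters left out ...]
 -0.001, -0.002, -0.003]
336 [-0.001, 0.001, 0.001, 0.001, 0.002, -0.0, 0.001, -0.004, -0.001, -0.002]
340 [-0.002, -0.001, -0.001, -0.001, -0.0, 0.001, -0.005, -0.003, -0.0, 0.002]
344 [-0.0, -0.001, 0.0, 0.0, -0.002, -0.0, -0.002, 0.001, 0.0, 0.0]
348 [-0.003, 0.001, 0.002, -0.002, 0.107, 0.112, 0.11, 0.106, 0.104, -0.002]
352 [-0.002, -0.002, 0.0, 0.117, 0.116, 0.117, 0.113, 0.116, 0.113, nan]
356 [-0.002, -0.004, 0.104, 0.114, 0.111, 0.117, 0.115, 0.117, 0.112, 0.11]
360 [0.0, -0.001, -0.001, -0.004, 0.107, 0.109, 0.109, 0.107, 0.099, -0.001]
364 [0.002, -0.003, 0.002, 0.0, -0.001, 0.108, 0.105, 0.105, -0.0, -0.005]
368 [0.023, 0.02, 0.021, 0.02, 0.021, 0.107, 0.105, 0.023, 0.024, 0.022]
```

View pics/c1.png

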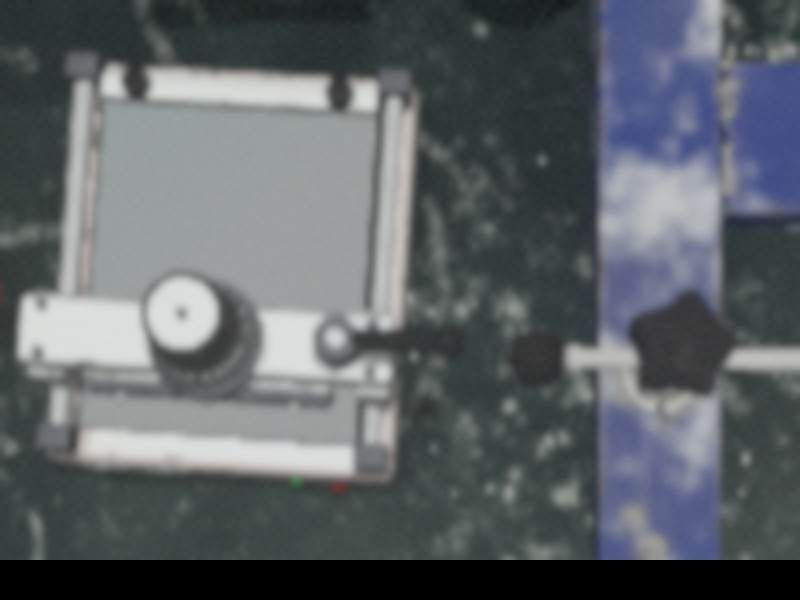

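View pics/c2.png

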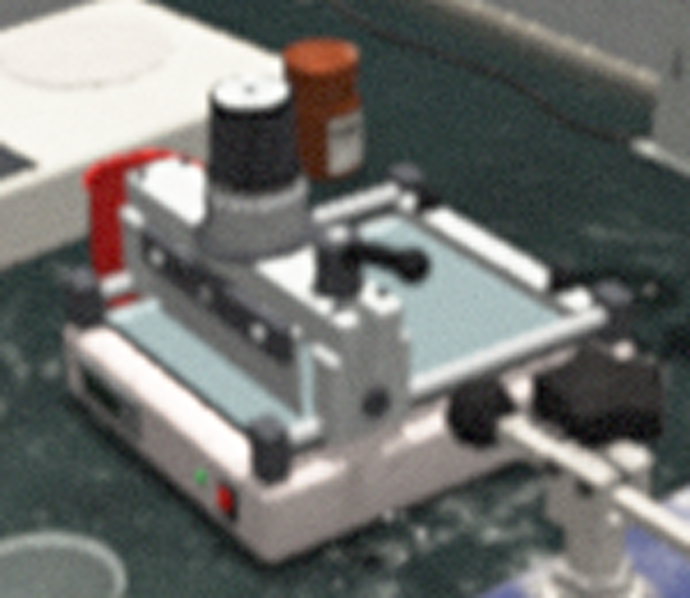

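The enlarged crops show the silver dial top at crop (182,312), the hub at (338,340) and the lever ball at (450,343), pointing right (open). The rod end at (535,358) is only about 0.115 m high and clear of the lever. The clear beaker stays the only bystander beaker. Now I'll approach above the dial.

arm_command(commands=[0,0,0,-5.4,-2.1,-2,6.5,0,0,0,-10.8,-4.3,-4,6.5,0,0,0,-16.2,-6.4,-5,6.5,0,0,0,-21.6,-8.6,-5,6.5,0,0,0,-27,-10.8,-5,6.5])

```text
time_s: 0.72
eef_pos: [0.3931, 0.3036, 0.2551]
eef_rot: [[-0.944, 0.329, -0.0], [0.329, 0.944, 0.0], [0.0, -0.0, -1.0]]
contact_force: [0.6, 1.1, -0.5]
width: 0.735
gripper_force: 0.0
```

arm_command(commands=[0,0,0,-5.4,-2.1,0,6.5,0,0,0,-10.8,-4.3,0,6.5,0,0,0,-16.2,-6.4,0,6.5,0,0,0,-21.6,-8.6,0,6.5,0,0,0,-25,-10,0,6.5])

```text
time_s: 1.35
eef_pos: [0.5966, 0.1265, 0.2543]
eef_rot: [[-0.944, 0.33, -0.001], [0.33, 0.944, -0.0], [0.001, -0.001, -1.0]]
contact_force: [-0.9, 0.6, -0.3]
width: 0.741
gripper_force: 0.0
```

```bash
cat >>h.py <<'E'
def go(X,yaw=None):
    "tool-frame shift in cm to world point X"
    s=get_state();R=np.array(s['eef_rot']);d=R.T@(np.array(X)-s['eef_pos'])*100
    print('t',round(s['time_s'],2),'pos',np.round(s['eef_pos'],4),'yaw',round(float(np.arctan2(R[1,0],R[0,0])),4),'shift cm',d.round(2),'F',np.round(s['contact_force'],2),'M',np.round(s['ft_torque'],3),'w',round(float(s['width']),4),'g',np.round(s['gripper_force'],1),'q',np.round(s['q'],2))
E
python3 - <<'E'
from h import *
go([.629,.099,.235]);print(np.array(get_state()['eef_rot']).round(4))
m=camera_model('wrist');p,d=capture('wrist');W=cloud(d,m);W[d==0]=np.nan
k=(W[...,2]>.184)&(W[...,2]<.197)&(abs(W[...,0]-.629)<.04)&(abs(W[...,1]-.1)<.04)
print(k.sum());
if k.any():
    P=W[k];print(P.mean(0),cv2.minEnclosingCircle(P[:,:2].astype(np.float32)))
cv2.imwrite('pics/w1.png',p[:,:,::-1]);np.savez('pics/w1.npz',p=p,d=d)
E
```

```text
t 1.35 pos [0.5966 0.1265 0.2543] yaw 2.8051 shift cm [-3.96 -1.52  1.92] F [-0.85  0.64 -0.29] M [-0.009 -0.043 -0.005] w 0.7411 g 0.0 q [ 0.02  0.48  1.13 -0.    1.53 -1.22]
[[-9.439e-01  3.301e-01 -1.200e-03]
 [ 3.301e-01  9.439e-01 -2.000e-04]
 [ 1.100e-03 -6.000e-04 -1.000e+00]]
2187
[0.62894945 0.09946104 0.1904127 ] ((0.630743145942688, 0.09844311326742172), 0.020848052576184273)
```

View pics/w1.png

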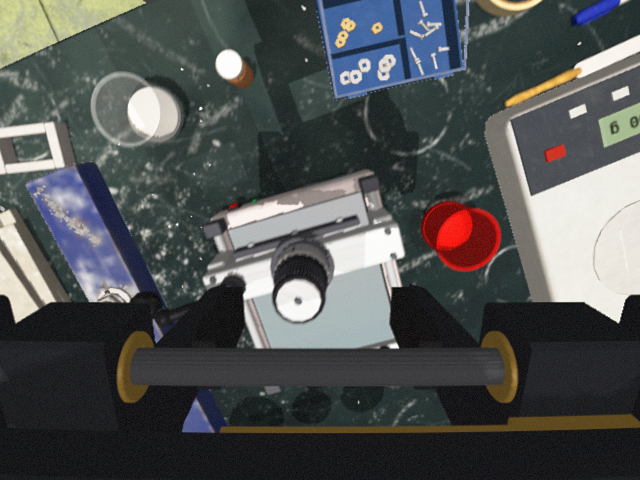

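The wrist view shows the dial top at (298,300), between the fingers and straight ahead. The measured axis is (0.6295, 0.099), so I'll centre over it and go down.

arm_command(commands=[0,0,0,-4,-1.5,1,6.5,0,0,0,-4,-1.5,3,6.5,0,0,0,-4,-1.5,6,6.5,0,0,0,-4,-1.5,9.5,6.5,0,0,0,-4,-1.5,9.5,6.5])

```text
time_s: 2.02
eef_pos: [0.6267, 0.1014, 0.1577]
eef_rot: [[-0.944, 0.328, -0.006], [0.328, 0.945, 0.0], [0.005, -0.002, -1.0]]
contact_force: [0.2, -0.1, 1.1]
width: 0.739
gripper_force: 0.0
```

```bash
python3 -c "
from h import *
go([.6295,.099,.158])"
```

```text
t 2.02 pos [0.6267 0.1014 0.1577] yaw 2.8069 shift cm [-0.34 -0.13 -0.03] F [ 0.2  -0.11  1.06] M [-0.013  0.027 -0.023] w 0.7395 g 0.0 q [-0.02  0.6   1.2  -0.    1.36 -1.26]
```

arm_command(commands=[0,0,0,0,0,0,5.5,0,0,0,0,0,0,5,0,0,0,0,0,0,5,0,0,0,0,0,0,5,0,0,0,0,0,0,5])

```text
time_s: 2.65
eef_pos: [0.6282, 0.1012, 0.1603]
eef_rot: [[-0.944, 0.329, 0.0], [0.329, 0.944, -0.0], [-0.0, 0.0, -1.0]]
contact_force: [0.1, -1.1, -0.9]
width: 0.57
gripper_force: 0.0
```

```bash
python3 -c "
from h import *
go([.6295,.099,.158])"
```

```text
t 2.65 pos [0.6282 0.1012 0.1603] yaw 2.8067 shift cm [-0.2  -0.16  0.23] F [ 0.07 -1.11 -0.91] M [-0.003  0.058 -0.002] w 0.5702 g 0.0 q [-0.02  0.59  1.19 -0.    1.35 -1.26]
```

arm_command(commands=[0,0,0,-0.2,-0.16,0.2,5,0,0,0,-0.2,-0.16,0.2,4.5,0,0,0,-0.2,-0.16,0.2,3.5,0,0,0,-0.2,-0.16,0.2,3.5,0,0,0,-0.2,-0.16,0.2,3.5], force=25)

```text
time_s: 3.28
eef_pos: [0.6295, 0.0991, 0.1581]
eef_rot: [[-0.945, 0.328, 0.0], [0.328, 0.945, -0.0], [-0.0, -0.0, -1.0]]
contact_force: [-1.1, 0.1, -0.3]
width: 0.4
gripper_force: 0.0
```

```bash
python3 -c "
from h import *
go([.6295,.099,.158])"
```

```text
t 3.27 pos [0.6295 0.0991 0.1581] yaw 2.8069 shift cm [-0.   -0.01  0.01] F [-1.11  0.07 -0.28] M [-0.007  0.018  0.007] w 0.3995 g 0.0 q [-0.03  0.6   1.19 -0.    1.35 -1.26]
```

```bash
python3 -c "
from h import *
m=camera_model('wrist');p,d=capture('wrist');cv2.imwrite('pics/w2.png',p[:,:,::-1]);W=cloud(d,m);W[d==0]=np.nan
go([.6295,.099,.158])
k=(W[...,2]>.184)&(W[...,2]<.197)&(abs(W[...,0]-.629)<.04)&(abs(W[...,1]-.1)<.04);print(k.sum(),W[k].mean(0))"
```

```text
t 3.33 pos [0.6295 0.0991 0.1582] yaw 2.8068 shift cm [-0.   -0.01  0.02] F [-0.32  0.13 -0.  ] M [ 0.016 -0.05  -0.015] w 0.3971 g 0.0 q [-0.03  0.6   1.19 -0.    1.35 -1.26]
5881 [0.62827122 0.09887148 0.19076526]
```

View pics/w2.png

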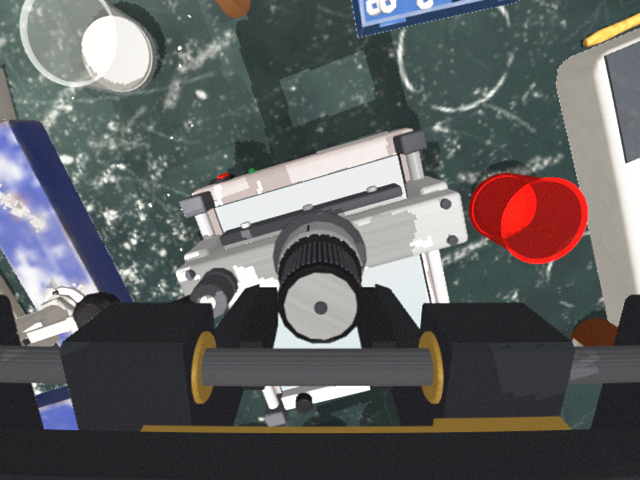

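```bash
python3 -c "
from h import *
m=camera_model('wrist');s=get_state();R=np.array(s['eef_rot']);p=np.array(s['eef_pos'])
for o in([0,0,0],[0,0,-.019],[0,.0175,0],[0,-.0175,0],[0,0,-.032],[0,.02,-.032],[0,-.02,-.032]): print(o,proj(p+R@o,m).round(1))
print(proj([.6295,.099,.19],m)); print('cam C',-np.array(m['R']).T@m['t'])
p,d=capture('wrist');W=cloud(d,m)
for u in range(200,430,8): print(u,[tuple((W[v,u]*1000).round().astype(int)) for v in (292,310)])
"
```

```text
[0, 0, 0] [[319.2 277.2]]
[0, 0, -0.019] [[319.4 291.4]]
[0, 0.0175, 0] [[352.  277.2]]
[0, -0.0175, 0] [[286.4 277.2]]
[0, 0, -0.032] [[319.6 303. ]]
[0, 0.02, -0.032] [[364.2 303. ]]
[0, -0.02, -0.032] [[275. 303.]]
[[319.43704384 302.86817782]]
cam C [0.56347285 0.12077478 0.33814087]
200 [(np.int64(620), np.int64(29), np.int64(146)), (np.int64(589), np.int64(84), np.int64(265))]
208 [(np.int64(622), np.int64(33), np.int64(144)), (np.int64(590), np.int64(85), np.int64(263))]
216 [(np.int64(623), np.int64(38), np.int64(146)), (np.int64(634), np.int64(33), np.int64(146))]
224 [(np.int64(625), np.int64(42), np.int64(144)), (np.int64(636), np.int64(37), np.int64(144))]
232 [(np.int64(630), np.int64(42), np.int64(133)), (np.int64(609), np.int64(72), np.int64(218))]
240 [(np.int64(637), np.int64(41), np.int64(118)), (np.int64(611), np.int64(74), np.int64(217))]
248 [(np.int64(610), np.int64(75), np.int64(202)), (np.int64(612), np.int64(76), np.int64(215))]
256 [(np.int64(612), np.int64(77), np.int64(200)), (np.int64(614), np.int64(79), np.int64(213))]
264 [(np.int64(613), np.int64(80), 
[... 1322 characters left out ...]
.int64(215))]
376 [(np.int64(629), np.int64(124), np.int64(198)), (np.int64(628), np.int64(122), np.int64(214))]
384 [(np.int64(628), np.int64(127), np.int64(202)), (np.int64(629), np.int64(125), np.int64(214))]
392 [(np.int64(630), np.int64(130), np.int64(201)), (np.int64(629), np.int64(127), np.int64(218))]
400 [(np.int64(703), np.int64(147), np.int64(55)), (np.int64(630), np.int64(130), np.int64(218))]
408 [(np.int64(706), np.int64(154), np.int64(53)), (np.int64(721), np.int64(149), np.int64(55))]
416 [(np.int64(707), np.int64(160), np.int64(55)), (np.int64(724), np.int64(156), np.int64(54))]
424 [(np.int64(710), np.int64(167), np.int64(55)), (np.int64(607), np.int64(132), np.int64(262))]
```

arm_command(commands=[0,0,0,0,0,0,2.5,0,0,0,0,0,0,2.5,0,0,0,0,0,0,2.5,0,0,0,0,0,0,2.5,0,0,0,0,0,0,2.5], force=25)

```text
time_s: 4.0
eef_pos: [0.6295, 0.0991, 0.1581]
eef_rot: [[-0.944, 0.329, -0.0], [0.329, 0.944, -0.0], [0.0, -0.0, -1.0]]
contact_force: [-0.0, -1.3, -0.2]
width: 0.283
gripper_force: 0.0
```

```bash
python3 -c "
from h import *
go([.6295,.099,.158])"
```

```text
t 4.0 pos [0.6295 0.0991 0.1581] yaw 2.8068 shift cm [-0.   -0.01  0.01] F [-0.01 -1.31 -0.23] M [-0.002  0.004 -0.019] w 0.2829 g 0.0 q [-0.03  0.6   1.19 -0.    1.35 -1.26]
```

```bash
python3 -c "
from h import *
p,d=capture('wrist');S,e=capture('side')
o=np.zeros((600,800,3),np.uint8)
o[:,:400]=cv2.resize(p[180:420,240:400],(400,600));o[:,400:]=cv2.resize(S[110:290,240:360],(400,600));cv2.imwrite('pics/c3.png',o[:,:,::-1])
m=camera_model('side');print(proj([[.6295,.099,.158],[.6295,.099,.19]],m))"
```

```text
[[303.77745504 203.64329502]
 [303.17964945 189.6598762 ]]
```

View pics/c3.png

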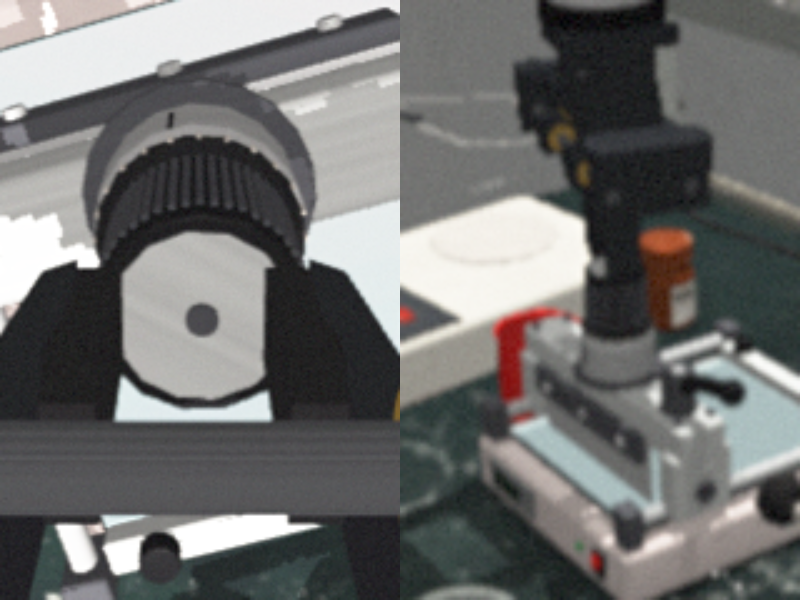

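The crop shows the fingers hovering above the silver top and covering its edges (c3 left, x 120 and 268), so the real tips are higher than the reported TCP. I'll open and measure the tip height by depth before going lower.

arm_command(commands=[0,0,0,0,0,0,6,0,0,0,0,0,0,6,0,0,0,0,0,0,6,0,0,0,0,0,0,6,0,0,0,0,0,0,6])

```text
time_s: 4.72
eef_pos: [0.6295, 0.0991, 0.1581]
eef_rot: [[-0.944, 0.329, -0.0], [0.329, 0.944, -0.0], [0.0, -0.0, -1.0]]
contact_force: [0.1, 0.4, 1.2]
width: 0.682
gripper_force: 0.0
```

```bash
python3 -c "
from h import *
m=camera_model('wrist');p,d=capture('wrist');W=cloud(d,m);W[d==0]=np.nan
s=get_state();R=np.array(s['eef_rot']);T=(W-s['eef_pos'])@R*1000
go([.6295,.099,.158])
for sg in(-1,1):
  k=(abs(T[...,0])<14)&(sg*T[...,1]>24)&(sg*T[...,1]<58)&(T[...,2]<2)
  P=T[k];print(sg,len(P),np.percentile(P,[1,50,99],axis=0).round(1).tolist())
  h=np.histogram(P[:,2],bins=range(-80,5,4));print(list(zip(h[1],h[0])))
  b=P[P[:,2]>-45];print('near tip',b.mean(0).round(1),b.min(0).round(1),b.max(0).round(1)) if len(b) else 0
"
```

```text
t 4.78 pos [0.6295 0.0991 0.1581] yaw 2.8068 shift cm [ 0.   -0.01  0.01] F [ 0.43 -0.33 -0.03] M [-0.002  0.019  0.011] w 0.6816 g 0.0 q [-0.03  0.6   1.19  0.    1.35 -1.26]
-1 6283 [[-10.1, -47.6, -120.7], [8.5, -38.5, -78.2], [13.7, -30.9, -35.5]]
[(np.int64(-80), np.int64(601)), (np.int64(-76), np.int64(342)), (np.int64(-72), np.int64(278)), (np.int64(-68), np.int64(291)), (np.int64(-64), np.int64(311)), (np.int64(-60), np.int64(346)), (np.int64(-56), np.int64(347)), (np.int64(-52), np.int64(261)), (np.int64(-48), np.int64(236)), (np.int64(-44), np.int64(207)), (np.int64(-40), np.int64(192)), (np.int64(-36), np.int64(84)), (np.int64(-32), np.int64(0)), (np.int64(-28), np.int64(0)), (np.int64(-24), np.int64(0)), (np.int64(-20), np.int64(0)), (np.int64(-16), np.int64(0)), (np.int64(-12), np.int64(0)), (np.int64(-8), np.int64(0)), (np.int64(-4), np.int64(0)), (np.int64(0), np.int64(0))]
near tip [  5.4 -34.9 -39.7] [ -9.7 -45.  -45. ] [ 10.7 -30.6 -33.1]
1 5853 [[-10.0, 28.6, -116.3], [8.5, 36.1, -76.4], [13.5, 44.5, -35.3]]
[(np.int64(-80), np.int64(608)), (np.int64(-76), np.int64(324)), (np.int64(-72), np.int64(290)), (np.int64(-68), np.int64(273)), (np.int64(-64), np.int64(312)), (np.int64(-60), np.int64(345)), (np.int64(-56), np.int64(358)), (np.int64(-52), np.int64(252)), (np.int64(-48), np.int64(245)), (np.int64(-44), np.int64(218)), (np.int64(-40), np.int64(190)), (np.int64(-36), np.int64(77)), (np.int64(-32), np.int64(0)), (np.int64(-28), np.int64(0)), (np.int64(-24), np.int64(0)), (np.int64(-20), np.int64(0)), (np.int64(-16), np.int64(0)), (np.int64(-12), np.int64(0)), (np.int64(-8), np.int64(0)), (np.int64(-4), np.int64(0)), (np.int64(0), np.int64(0))]
near tip [  5.4  32.5 -39.8] [ -9.6  28.3 -45. ] [ 10.8  42.2 -33.2]
```

The depth shows both finger tips about 34 mm behind the reported TCP, consistently on both sides. I'll allow for that and go 3.4 cm lower, opened, in small steps.

arm_command(commands=[0,0,0,0,0.1,0.8,6,0,0,0,0,0.1,1.6,6,0,0,0,0,0.1,2.5,6,0,0,0,0,0.1,3.3,6,0,0,0,0,0.1,3.3,6])

```text
time_s: 5.4
eef_pos: [0.6295, 0.1, 0.1243]
eef_rot: [[-0.944, 0.329, -0.001], [0.329, 0.944, 0.0], [0.001, -0.0, -1.0]]
contact_force: [-0.3, -0.3, -0.1]
width: 0.682
gripper_force: 0.0
```

arm_command(commands=[0,0,0,0,0,0,5,0,0,0,0,0,0,3,0,0,0,0,0,0,3,0,0,0,0,0,0,3,0,0,0,0,0,0,3], force=25)

```text
time_s: 6.02
eef_pos: [0.6302, 0.1004, 0.1255]
eef_rot: [[-0.945, 0.328, 0.001], [0.328, 0.945, 0.001], [-0.001, 0.001, -1.0]]
contact_force: [2.8, 5.0, 2.0]
width: 0.441
gripper_force: 25.0
```

```bash
python3 -c "
from h import *
go([.6295,.099,.125])"
```

```text
t 6.03 pos [0.6302 0.1004 0.1255] yaw 2.807 shift cm [ 0.02 -0.16  0.05] F [2.77 5.04 1.98] M [ 0.659 -0.416 -0.01 ] w 0.4413 g 25.0 q [-0.03  0.63  1.23  0.    1.28 -1.26]
```

Gripped, at 39 mm and 25 N. The side force shows the dial axis is slightly further along +y. Now I'll turn two clicks (the start is at least two above zero) and probe past that rest.

arm_command(commands=[0,0,0.1,0,0.08,0,3,0,0,0.25,0,0.08,0,3,0,0,0.4,0,0.08,0,3,0,0,0.524,0,0.08,0,3,0,0,0.524,0,0.08,0,3])

```text
time_s: 6.65
eef_pos: [0.6304, 0.1009, 0.1255]
eef_rot: [[-0.654, 0.756, 0.001], [0.756, 0.654, 0.0], [-0.001, 0.001, -1.0]]
contact_force: [3.4, 2.9, 3.1]
width: 0.443
gripper_force: 25.0
```

```bash
python3 -c "
from h import *
go([.6295,.099,.125])"
```

```text
t 6.65 pos [0.6304 0.1009 0.1255] yaw 2.284 shift cm [-0.08 -0.2   0.05] F [3.44 2.95 3.08] M [ 0.512 -0.422 -0.024] w 0.4426 g 25.0 q [-0.02  0.63  1.23  0.    1.28 -0.74]
```

arm_command(commands=[0,0,0.04,0,0,0,3,0,0,0.09,0,0,0,3,0,0,0.09,0,0,0,3,0,0,0.09,0,0,0,3,0,0,0.09,0,0,0,3])

```text
time_s: 7.28
eef_pos: [0.6305, 0.1009, 0.1255]
eef_rot: [[-0.585, 0.811, 0.001], [0.811, 0.585, 0.0], [-0.001, 0.001, -1.0]]
contact_force: [2.2, 4.2, 2.4]
width: 0.441
gripper_force: 25.0
```

```bash
python3 -c "
from h import *
go([.6295,.099,.125])"
```

```text
t 7.28 pos [0.6305 0.1009 0.1255] yaw 2.1962 shift cm [-0.1  -0.2   0.05] F [2.24 4.16 2.39] M [ 0.524 -0.501  0.128] w 0.4409 g 25.0 q [-0.02  0.63  1.23  0.    1.28 -0.65]
```

Torque is 0.13 N m at +0.09 rad, so that's the detent only, not the stop. On to the next rest and its probe.

arm_command(commands=[0,0,0.09,0,0,0,3,0,0,0.172,0,0,0,3,0,0,0.22,0,0,0,3,0,0,0.262,0,0,0,3,0,0,0.262,0,0,0,3])

```text
time_s: 7.9
eef_pos: [0.6308, 0.101, 0.1255]
eef_rot: [[-0.355, 0.935, 0.002], [0.935, 0.355, 0.0], [-0.0, 0.002, -1.0]]
contact_force: [4.7, 3.7, 1.9]
width: 0.443
gripper_force: 25.0
```

```bash
python3 -c "
from h import *
go([.6295,.099,.125])"
```

```text
t 7.9 pos [0.6308 0.101  0.1255] yaw 1.9342 shift cm [-0.14 -0.19  0.05] F [4.65 3.67 1.86] M [ 0.618 -0.691  0.391] w 0.4428 g 25.0 q [-0.02  0.63  1.23  0.    1.28 -0.39]
```

0.39 N m against 0.13 for the detent, so this is the stop: zero was 3 clicks below the start. I'll go back to the zero rest and check that the torque is zero there, meaning no slip.

arm_command(commands=[0,0,-0.04,0,0,0,3,0,0,-0.09,0,0,0,3,0,0,-0.09,0,0,0,3,0,0,-0.09,0,0,0,3,0,0,-0.09,0,0,0,3])

```text
time_s: 8.52
eef_pos: [0.6307, 0.101, 0.1255]
eef_rot: [[-0.438, 0.899, 0.002], [0.899, 0.438, 0.0], [-0.0, 0.002, -1.0]]
contact_force: [4.8, 4.5, 2.1]
width: 0.443
gripper_force: 25.0
```

```bash
python3 -c "
from h import *
go([.6295,.099,.125])"
```

```text
t 8.53 pos [0.6307 0.101  0.1255] yaw 2.0239 shift cm [-0.13 -0.19  0.05] F [4.81 4.54 2.13] M [ 0.633 -0.549  0.004] w 0.4428 g 25.0 q [-0.02  0.63  1.23  0.    1.28 -0.48]
```

arm_command(commands=[0,0,-0.17,0,0,0,3,0,0,-0.34,0,0,0,3,0,0,-0.51,0,0,0,3,0,0,-0.67,0,0,0,3,0,0,-0.785,0,0,0,3])

```text
time_s: 9.15
eef_pos: [0.6301, 0.1004, 0.1254]
eef_rot: [[-0.947, 0.323, 0.0], [0.323, 0.947, -0.001], [-0.0, -0.001, -1.0]]
contact_force: [0.5, 1.7, 3.4]
width: 0.443
gripper_force: 25.0
```

```bash
python3 -c "
from h import *
go([.6295,.099,.125])"
```

```text
t 9.15 pos [0.6301 0.1004 0.1254] yaw 2.8132 shift cm [ 0.01 -0.16  0.04] F [0.52 1.75 3.42] M [ 0.207 -0.112 -0.034] w 0.4433 g 25.0 q [-0.02  0.63  1.23 -0.    1.28 -1.27]
```

arm_command(commands=[0,0,-0.14,0,0,0,3,0,0,-0.28,0,0,0,3,0,0,-0.42,0,0,0,3,0,0,-0.524,0,0,0,3,0,0,-0.524,0,0,0,3])

```text
time_s: 9.78
eef_pos: [0.6301, 0.0999, 0.1255]
eef_rot: [[-0.982, -0.188, 0.0], [-0.188, 0.982, -0.001], [0.0, -0.001, -1.0]]
contact_force: [-0.5, -2.3, 4.3]
width: 0.439
gripper_force: 25.0
```

```bash
python3 -c "
from h import *
go([.6295,.099,.125])"
```

```text
t 9.78 pos [0.6301 0.0999 0.1255] yaw -2.9525 shift cm [ 0.08 -0.08  0.05] F [-0.51 -2.32  4.31] M [-0.361  0.046 -0.025] w 0.4386 g 25.0 q [-0.03  0.63  1.23 -0.    1.28 -1.78]
```

Torque is near zero after 1.307 rad, five clicks. I'll release and lift.

arm_command(commands=[0,0,0,0,0,0,4.6,0,0,0,0,0,0,5.5,0,0,0,0,0,0,5.5,0,0,0,0,0,-2,5.5,0,0,0,0,0,-5,5.5])

```text
time_s: 10.4
eef_pos: [0.6296, 0.1008, 0.1748]
eef_rot: [[-0.982, -0.187, -0.002], [-0.187, 0.982, 0.0], [0.002, 0.001, -1.0]]
contact_force: [0.7, -0.7, -0.3]
width: 0.623
gripper_force: 0.0
```

```bash
python3 -c "
from h import *
go([.6295,.099,.21])
m=camera_model('wrist')
for n in ('top',):
  m=camera_model(n);p,d=capture(n);W=cloud(d,m);k=(d>0)&(W[...,2]>.135)&(W[...,2]<.17)&(W[...,1]<.05)&(W[...,1]>-.05)&(abs(W[...,0]-.62)<.06);P=W[k];print(len(P))
  b=P[P[:,1]<P[:,1].min()+.017];h=P[P[:,1]>.022];print(b.mean(0),b.min(0),b.max(0),h.mean(0),h.min(0),h.max(0))
"
```

```text
t 10.4 pos [0.6296 0.1008 0.1748] yaw -2.9535 shift cm [ 0.05 -0.18 -3.52] F [ 0.66 -0.69 -0.3 ] M [ 0.04  -0.005 -0.035] w 0.6231 g 0.0 q [-0.02  0.59  1.16  0.    1.39 -1.78]
273
[ 0.62156353 -0.02219796  0.15854353] [ 0.61472076 -0.02989896  0.15321568] [ 0.62877583 -0.01447804  0.16323577] [0.62457698 0.03232107 0.1440971 ] [0.61463264 0.02251783 0.13757353] [0.63605599 0.04243954 0.14833713]
```

arm_command(commands=[0,0,0.18,0,-1,-1,5,0,0,0.36,-0.2,-3,-1.5,3,0,0,0.54,-0.4,-6,-1.5,0,0,0,0.72,-0.6,-9,-1.5,0,0,0,0.9,-0.8,-11.1,-1.5,0], force=40)

```text
time_s: 11.08
eef_pos: [0.6588, -0.008, 0.1895]
eef_rot: [[-0.753, 0.658, -0.001], [0.658, 0.753, 0.0], [0.0, -0.0, -1.0]]
contact_force: [0.1, -0.4, 0.1]
width: 0.137
gripper_force: 0.0
```

arm_command(commands=[0,0,0.18,0,0,0,0,0,0,0.36,0,0,0,0,0,0,0.54,0,0,0,0,0,0,0.72,0,0,0,0,0,0,0.9,0,0,0,0])

```text
time_s: 11.7
eef_pos: [0.6586, -0.0067, 0.1896]
eef_rot: [[0.047, 0.999, -0.001], [0.999, -0.047, 0.0], [0.0, -0.001, -1.0]]
contact_force: [0.2, -0.7, -0.2]
width: 0.008
gripper_force: 0.0
```

```bash
python3 -c "
from h import *
go([.658,-.0065,.1065])
m=camera_model('wrist');p,d=capture('wrist');W=cloud(d,m);W[d==0]=np.nan
s=get_state();R=np.array(s['eef_rot']);T=(W-s['eef_pos'])@R*1000
k=(abs(T[...,0])<14)&(abs(T[...,1])<40)&(T[...,2]<-25)&(T[...,2]>-60);print('finger',k.sum(),np.percentile(T[k],[1,50,99],axis=0).round(1).tolist())
k=(W[...,2]>.135)&(W[...,2]<.17)&(abs(W[...,0]-.62)<.06)&(abs(W[...,1])<.05);P=W[k];print(len(P))
for a in np.arange(-.035,.045,.006):
  q=P[abs(P[:,1]-a)<.003]
  if len(q)>3:print(round(a,3),len(q),q.mean(0).round(4),q[:,0].min().round(4),q[:,0].max().round(4))
cv2.imwrite('pics/w3.png',p[:,:,::-1])"
```

```text
t 11.7 pos [ 0.6586 -0.0067  0.1896] yaw 1.5238 shift cm [ 0.02 -0.06  8.31] F [ 0.19 -0.69 -0.21] M [-0.057  0.057  0.007] w 0.0077 g 0.0 q [-0.19  0.63  1.06  0.    1.45 -0.14]
finger 1971 [[-6.3, -14.0, -59.7], [7.9, -0.3, -48.8], [9.7, 13.4, -34.5]]
2690
-0.029 104 [ 0.6245 -0.0279  0.1601] 0.6164 0.6315
-0.023 250 [ 0.6247 -0.0228  0.1603] 0.6154 0.6322
-0.017 231 [ 0.6245 -0.0173  0.1578] 0.6163 0.631
-0.011 185 [ 0.625  -0.011   0.1556] 0.6186 0.6304
-0.005 188 [ 0.6253 -0.005   0.1543] 0.6189 0.6308
0.001 174 [0.626  0.0009 0.1529] 0.6191 0.631
0.007 179 [0.6263 0.0069 0.1517] 0.6205 0.6315
0.013 186 [0.6264 0.0129 0.1496] 0.6208 0.6316
0.019 189 [0.6267 0.019  0.1466] 0.6207 0.6326
0.025 272 [0.6274 0.0253 0.1454] 0.6172 0.6375
0.031 337 [0.6279 0.031  0.1456] 0.6165 0.6384
0.037 315 [0.6282 0.0368 0.145 ] 0.6172 0.6376
0.043 80 [0.628  0.0411 0.1431] 0.6214 0.6337
```

View pics/w3.png

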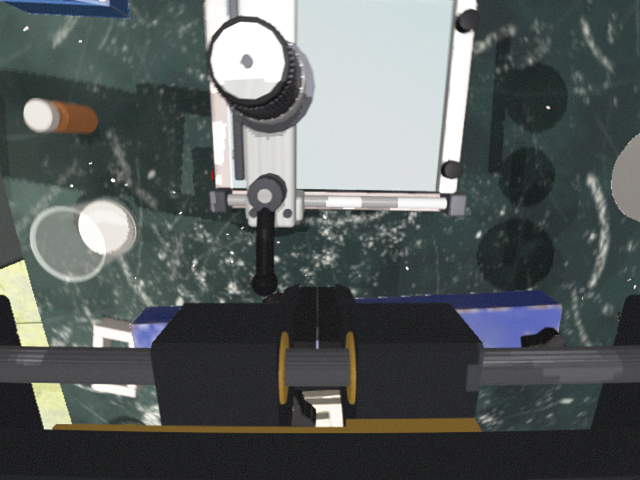

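The wrist view shows the hub at (265,192), the lever running to the ball at (264,284), and the shut fingers beyond at (318,300), on its far (+x) side. I'll go down beside it with 13 mm of clearance, then up to contact.

arm_command(commands=[0,0,0,0.2,0,2.5,0,0,0,0,0.2,0,5,0,0,0,0,0.2,0,7.5,0,0,0,0,0.2,0,8.5,0,0,0,0,0.2,0,8.5,0])

```text
time_s: 12.38
eef_pos: [0.6587, -0.0048, 0.1049]
eef_rot: [[0.04, 0.999, -0.001], [0.999, -0.04, 0.0], [0.0, -0.001, -1.0]]
contact_force: [-0.4, 0.4, 0.2]
width: 0.009
gripper_force: 0.0
```

arm_command(commands=[0,0,0,0,-0.5,0,0,0,0,0,0,-1,0,0,0,0,0,0,-1.2,0,0,0,0,0,0,-1.3,0,0,0,0,0,0,-1.3,0,0])

```text
time_s: 13.0
eef_pos: [0.6458, -0.0043, 0.1052]
eef_rot: [[0.041, 0.999, 0.0], [0.999, -0.041, -0.0], [-0.0, 0.0, -1.0]]
contact_force: [-0.0, 0.3, 0.3]
width: 0.006
gripper_force: 0.0
```

```bash
python3 -c "
from h import *
go([.658,-.0065,.1045])
P=np.array([.036,-.020])*100
for n in (.1,.2,.3,.4,.5,.6):
  c,s=np.cos(n),np.sin(n);print(n,(P-np.array([[c,-s],[s,c]])@P).round(2))"
```

```text
t 13.0 pos [ 0.6458 -0.0043  0.1052] yaw 1.5298 shift cm [-0.17  1.22  0.07] F [-0.05  0.27  0.34] M [-0.038  0.031 -0.004] w 0.0059 g 0.0 q [-0.19  0.66  1.23  0.    1.25 -0.15]
0.1 [-0.18 -0.37]
0.2 [-0.33 -0.76]
0.3 [-0.43 -1.15]
0.4 [-0.49 -1.56]
0.5 [-0.52 -1.97]
0.6 [-0.5  -2.38]
```

arm_command(commands=[0,0,0.1,-0.18,-0.37,0,0,0,0,0.2,-0.33,-0.76,0,0,0,0,0.3,-0.43,-1.15,0,0,0,0,0.4,-0.49,-1.56,0,0,0,0,0.5,-0.52,-1.97,0,0])

```text
time_s: 13.62
eef_pos: [0.6265, -0.0089, 0.1052]
eef_rot: [[0.518, 0.855, 0.002], [0.855, -0.518, -0.0], [0.001, 0.002, -1.0]]
contact_force: [4.0, -0.3, -0.6]
width: 0.006
gripper_force: 1.4
```

```bash
python3 -c "
from h import *
go([.658,-.0065,.1045])"
```

```text
t 13.62 pos [ 0.6265 -0.0089  0.1052] yaw 1.0264 shift cm [1.83 2.57 0.08] F [ 4.04 -0.34 -0.65] M [-0.053 -0.378  0.04 ] w 0.0058 g 1.4 q [-0.2   0.62  1.3   0.    1.22  0.34]
```

arm_command(commands=[0,0,0.1,-0.18,-0.37,0,0,0,0,0.2,-0.33,-0.76,0,0,0,0,0.3,-0.43,-1.15,0,0,0,0,0.4,-0.49,-1.56,0,0,0,0,0.5,-0.52,-1.97,0,0])

```text
time_s: 14.25
eef_pos: [0.6069, -0.0035, 0.1052]
eef_rot: [[0.865, 0.502, 0.002], [0.502, -0.865, -0.001], [0.001, 0.002, -1.0]]
contact_force: [3.5, -2.3, -0.6]
width: 0.005
gripper_force: 1.7
```

arm_command(commands=[0,0,0.05,-0.09,-0.18,0,0,0,0,0.1,-0.18,-0.37,0,0,0,0,0.15,-0.26,-0.56,0,0,0,0,0.2,-0.33,-0.76,0,0,0,0,0.2,-0.33,-0.76,0,0])

```text
time_s: 14.88
eef_pos: [0.6002, 0.0015, 0.1053]
eef_rot: [[0.946, 0.324, 0.001], [0.324, -0.946, -0.001], [0.001, 0.001, -1.0]]
contact_force: [3.2, -0.8, -0.3]
width: 0.006
gripper_force: 1.6
```

```bash
python3 -c "
from h import *
go([.658,-.0065,.1045])"
```

```text
t 14.88 pos [0.6002 0.0015 0.1053] yaw 0.3301 shift cm [5.21 2.63 0.08] F [ 3.24 -0.82 -0.34] M [-0.352 -0.291 -0.01 ] w 0.0058 g 1.6 q [-0.19  0.56  1.39 -0.    1.18  1.05]
```

arm_command(commands=[0,0,0.03,-0.05,-0.11,0,0,0,0,0.06,-0.11,-0.22,0,0,0,0,0.09,-0.17,-0.34,0,0,0,0,0.1,-0.18,-0.37,0,0,0,0,0.1,-0.18,-0.37,0,0])

```text
time_s: 15.5
eef_pos: [0.5968, 0.0049, 0.1052]
eef_rot: [[0.974, 0.228, 0.0], [0.228, -0.974, -0.0], [0.0, 0.0, -1.0]]
contact_force: [3.1, -2.7, 0.6]
width: 0.009
gripper_force: 1.7
```

arm_command(commands=[0,0,0.02,-0.04,-0.08,0,0,0,0,0.04,-0.08,-0.16,0,0,0,0,0.04,-0.08,-0.16,0,0,0,0,0.04,-0.08,-0.16,0,0,0,0,0.04,-0.08,-0.16,0,0])

```text
time_s: 16.12
eef_pos: [0.5962, 0.0048, 0.1053]
eef_rot: [[0.982, 0.188, 0.002], [0.188, -0.982, -0.002], [0.001, 0.003, -1.0]]
contact_force: [5.2, -9.1, -1.6]
width: 0.001
gripper_force: 5.1
```

The force jumped to 10 N with no further motion, so the lever is at its end. One small confirming nudge, then I'll back off and lift.

arm_command(commands=[0,0,0,0,-0.08,0,0,0,0,0,0,-0.08,0,0,0,0,0,0,-0.08,0,0,0,0,0,0,-0.08,0,0,0,0,0,0,-0.08,0,0])

```text
time_s: 16.75
eef_pos: [0.5962, 0.0049, 0.1053]
eef_rot: [[0.982, 0.188, 0.002], [0.188, -0.982, -0.004], [0.001, 0.004, -1.0]]
contact_force: [6.5, -13.1, -0.3]
width: 0.005
gripper_force: 6.8
```

arm_command(commands=[0,0,0,0,0.6,0,0,0,0,0,0,1.5,0,0,0,0,0,0,1.8,-2,0,0,0,0,0,1.8,-7,0,0,0,0,-4,1.8,-11,0])

```text
time_s: 17.38
eef_pos: [0.5598, -0.0182, 0.2162]
eef_rot: [[0.982, 0.189, 0.0], [0.189, -0.982, 0.001], [0.0, -0.001, -1.0]]
contact_force: [0.8, 0.1, 0.1]
width: 0.004
gripper_force: 0.0
```

```bash
python3 -c "
from h import *
go([.5,0,.23])
m=camera_model('top');p,d=capture('top');W=cloud(d,m)
w,wd=capture('wrist');o=np.vstack([cv2.resize(w,(640,300))[:, :],cv2.resize(p[140:320,220:420],(640,300))]) if 0 else None
S,e=capture('side')
o=np.zeros((600,800,3),np.uint8);o[:300]=cv2.resize(p[160:310,220:420],(800,300))*1;o[:300,:400]=cv2.resize(p[160:310,220:420],(400,300));o[:300,400:]=cv2.resize(S[170:350,200:440],(400,300));o[300:,:400]=cv2.resize(w,(400,300))
cv2.imwrite('pics/f.png',o[:,:,::-1])
m=camera_model('wrist');V=cloud(wd,m);k=(wd>0)&(V[...,2]>.14)&(V[...,2]<.17)&(abs(V[...,0]-.6)<.06)&(abs(V[...,1]-.03)<.04);P=V[k];print(len(P))
b=P[P[:,2]>.155];print(len(b),b.mean(0) if len(b) else '')
h=P[P[:,2]<.1465];print(h.mean(0))
z=np.load('pics/top0.npz');D=np.abs(p[265:310,265:420].astype(int)-z['p'][265:310,265:420]).max(2);print('bystander diff',(D>60).sum())"
```

```text
t 17.38 pos [ 0.5598 -0.0182  0.2162] yaw 0.1905 shift cm [-5.53 -2.92 -1.38] F [0.78 0.07 0.14] M [-0.076  0.126 -0.002] w 0.0038 g 0.0 q [-0.24  0.38  1.37  0.    1.39  1.14]
2032
246 [0.57531498 0.01979674 0.15670843]
[0.62343419 0.02977118 0.14191597]
bystander diff 3105
```

View pics/f.png

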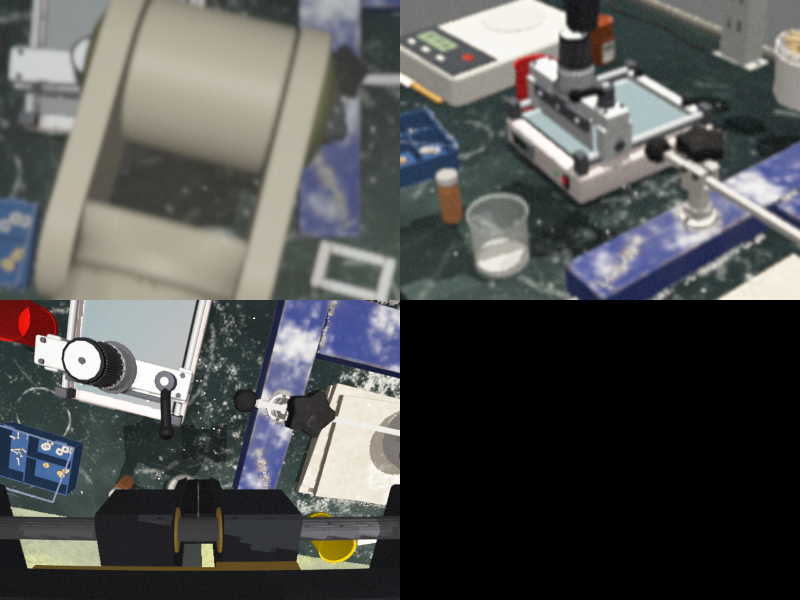

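The final view shows the lever swung to the front (wrist panel, ball at (166,433)), turned about 1.3 rad. The vial, beaker and frame stand where they were, and the robot touches nothing.

```bash
python3 -c "
from bench import *
print(sign_off())"
```

```text
the job is handed in; nothing more can be done
None
```

I handed the job in at about 17.5 s: the dial went to its stop without forcing (0.39 N m), then back five clicks (1.307 rad) and released, and the lever is clamped at its end with the bystanders untouched; the finger tips turned out to be about 34 mm behind the stated TCP, which I measured and allowed for.

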